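Load the sample box through the funnel

TASK

The yellow-lidded jar stands in the way on the slide rail: put it upright on the round cork mat, then push the blue box along the rail until it is centred under the grey funnel's spout. Then tip all five white balls from the steel scoop into the funnel so that they land in the box, and set the empty scoop back down flat on the table. Keep the jar upright and leave the other jars, bottles, the bowl and the screwdriver where they are.

Things in the scene. Friction and masses are not known exactly. Their poses are not given: they have to be found in the camera images.
- jar: Small sample jar, clear glass with a yellow lid, 48 mm diameter, 75 mm tall, closed, 0.09-0.18 kg. At the start it stands on the slide rail between the blue box and the spout. Origin: centre of its underside; z up.
- mat: Round cork mat lying on the table, fixed, 96 mm diameter, 4 mm thick. Origin: centre of its underside, on the table top. The jar's new place.
- slide: Slide rail: flat aluminium deck, fixed, 110 mm wide (its x), 480 mm long (its y), deck top 16 mm above the table, a 7 mm high dark guide strip along each long edge. Origin: under the centre of the deck, on the table; its y axis runs along the rail from the box's end towards the spout's end.
- carriage (a joint): Travel of the blue receiving box along the rail, in m, 0 to 0.28; it grows towards the spout (+y of the slide) and can be moved both ways. Resisted by about 2.5 N of friction plus light damping (8 N s/m); it stays where it is left.
- box_floor (a point): Centre of the inner floor of the blue receiving box that rides on the rail; axes as the slide's. Box 90 x 90 mm outside, 45 mm tall, walls and floor 4 mm, floor top 24 mm and rim 65 mm above the table.
- push_plate (a point): Middle of the top edge of the box's orange push plate, an upright plate on a low tail behind the box, 105 mm from the box's centre towards the rail's -y: 50 mm wide (slide's x), 10 mm thick (slide's y), its top 80 mm above the table. It and the box are one rigid part: push the plate's outer face, or pinch it from above.
- spout_mouth (a point): Centre of the open top of the fixed square grey funnel over the rail, at 166 mm height; opening 110 x 110 mm inside, upper 22 mm straight, then narrowing to the spout. Its support post stands on the side of the rail away from the robot (slide's +x), 105 mm from the centre, top at 160 mm. Sides parallel to the slide's x and y.
- spout_outlet (a point): Centre of the lower end of the funnel's spout, 72 mm above the table, 7 mm above the box's rim; square, 44 mm inside, 52 mm outside.
- scoop: Steel scoop holding the five balls, 0.13-0.21 kg empty. Tray 112 mm long (x from -60 to +52 mm), 60 mm wide, walls 36 mm tall; its -x end is open, with a lip rising at 0.55 rad to 21 mm height over the last 30 mm. Balls roll out over the lip when that end is tipped down by about 0.8 to 1.1 rad. Origin: centre of the underside (on the table); x points from the lip to the closed end, z up.
- scoop_grip (a point): Point to grip on the scoop's black handle: a bar along the scoop's x, 14 mm wide (y), 82 mm long, 18 mm tall, above the tray; 69 mm above the scoop's underside, 5 mm from the origin towards +x. Open space of 24 mm between bar and the tray's walls' top edge.
- scoop_lip (a point): Middle of the pouring edge of the scoop: 60 mm from the origin along the scoop's -x, 21 mm up.
- dish: Bystander: shallow blue ceramic bowl, 72 mm diameter, 18 mm tall, empty. Origin under its centre.
- amber: Bystander: small amber bottle behind the rail, 36 mm diameter, 85 mm tall. Origin under its centre.
- green: Bystander: glass jar with green lid beyond the spout's end of the rail, 52 mm diameter, 80 mm tall. Origin under its centre.
- blue: Bystander: glass jar with blue lid beyond the box's end of the rail, 52 mm diameter, 65 mm tall. Origin under its centre.
- wash: Bystander: white bottle with red cap on the right, 60 mm diameter, 170 mm tall. Origin under its centre.
- driver: Bystander: screwdriver lying on the table at the left. About 200 mm long. Origin on its underside.
- ball0: White ceramic milling ball, 16 mm diameter, 13 g, in the scoop at the start. Origin: its centre.
- ball1: White ceramic milling ball, 16 mm diameter, 13 g, in the scoop at the start. Origin: its centre.
- ball2: White ceramic milling ball, 16 mm diameter, 13 g, in the scoop at the start. Origin: its centre.
- ball3: White ceramic milling ball, 16 mm diameter, 13 g, in the scoop at the start. Origin: its centre.
- ball4: White ceramic milling ball, 16 mm diameter, 13 g, in the scoop at the start. Origin: its centre.
Not all that is in view belongs to the job. There is more than one size of the mat; the job needs the middle-sized.

How it is judged:
On the way, in this order (a step that is already met when the one before it is completed fails the run):
1. the jar stands released on the cork mat (horizontal distance between jar and mat below 0.025 m and angle between jar's own z axis and vertical below 0.08 rad and height (world z) of jar below 0.009 m and linear speed of jar below 0.02 m/s and contact force between the fingers and jar below 0.2 N), for 0.2 s.
2. the box is centred under the spout (within 15 mm), at rest (horizontal distance between box_floor and spout_outlet below 0.015 m and velocity of joint carriage between -0.01 and 0.01 m/s), for 0.2 s.
3. all five balls are in the box (x of ball0 in the frame of box_floor between -0.042 and 0.042 m and y of ball0 in the frame of box_floor between -0.042 and 0.042 m and z of ball0 in the frame of box_floor between 0 and 0.037 m and x of ball1 in the frame of box_floor between -0.042 and 0.042 m and y of ball1 in the frame of box_floor between -0.042 and 0.042 m and z of ball1 in the frame of box_floor between 0 and 0.037 m and x of ball2 in the frame of box_floor between -0.042 and 0.042 m and y of ball2 in the frame of box_floor between -0.042 and 0.042 m and z of ball2 in the frame of box_floor between 0 and 0.037 m and x of ball3 in the frame of box_floor between -0.042 and 0.042 m and y of ball3 in the frame of box_floor between -0.042 and 0.042 m and z of ball3 in the frame of box_floor between 0 and 0.037 m and x of ball4 in the frame of box_floor between -0.042 and 0.042 m and y of ball4 in the frame of box_floor between -0.042 and 0.042 m and z of ball4 in the frame of box_floor between 0 and 0.037 m), for 0.2 s.
At the end, for the whole second after the job is handed in: All five balls lie at rest inside the blue box; the box is at rest with its centre within 15 mm of the spout's; the jar stands upright on the cork mat, within 25 mm of its centre; the scoop stands flat and still on the table, released (all of step 1 and all of step 2 and all of step 3 and angle between scoop's own z axis and vertical below 0.08 rad and height (world z) of scoop below 0.008 m and linear speed of scoop below 0.02 m/s and linear speed of each of ball0, ball1, ball2, ball3, ball4 below 0.05 m/s); the robot touches nothing.
It fails at once if a bystander (bowl, bottle, other jar, screwdriver) is moved by more than 30 mm (distance of any of dish, amber, green, blue, wash, driver from where it was at the start of the episode above 0.03 m).
It fails at once if the jar is tipped by more than 0.5 rad (angle between jar's own z axis and vertical above 0.5 rad).
It also fails if it takes over 72 s, if anything falls off the work surface, if the arm or the gripper's body presses on something with over 40 N, if the wrist force passes 120 N, or if a joint passes its speed limit or range.

ROBOT

A 6-joint arm with a two-finger parallel gripper is mounted at the origin on the work surface. World frame = base frame: x ahead of the robot, y to its left, z up, the work surface at z = 0. Lengths are in m, angles in rad, forces in N, time in s.
With the tool pointing down it reaches from about 0.25 to 0.725 m from the base axis. Payload 4 kg.
Tool frame: the origin (TCP) lies on the centre line of the jaws, within the pads' length; the fingertips stand 11 mm ahead of it and the grasp point (between the pads) lies 8 mm behind it (ctrl.tcp_to_tips is the distance from the TCP to the fingertips, in m); z points along the fingers, y is the direction in which the jaws open and shut (so a half turn about z gives the same grasp; the last joint's range is limited). The gripper opens to 85 mm and grips with 20 to 120 N. Pads are 22 mm wide; open, the fingers measure 114 mm over their backs; the gripper's body (76 mm by 85 mm) begins 54 mm behind the grasp point. The pads swing forward as they close: fully open they stand 13 mm farther back than shut.
Start: joints at [-1.289, 0.241, 0.005, 1.335, 0, 1.571], TCP at [0.139, -0.48, 0.242] pointing down, gripper open.
Joint ranges: [-2.72, 2.72], [-1.05, 1.87], [-1.09, 1.28], [-1.99, 2.15], [-1.42, 1.44], [-3.14, 3.14]. Speed limits (rad/s): [2.79, 2.79, 3.14, 3.14, 3.14, 3.14].

INTERFACE

Orientations are given as a rotation vector (axis times angle).
In Python, from cell import ctrl, viewer, close_job gives the robot as it stands.
- The arm moves only by the shell command python3 -m pendant 'ROWS' [FORCE]. ROWS is JSON, a list that holds one entry, the list of rows, each a list of 7 numbers: the opening, from 0 (shut) to 1 (fully open), then the shift along the world's x, y, z in mm, then the turn, a rotation vector about the world's x, y, z in degrees. In form: [[[claw, dx, dy, dz, wx, wy, wz], ...]]. A call has 1 to 12 rows; each row is the pose to reach, as a shift and turn from the pose commanded when the call began; what a row does not reach only later rows make up. A row lasts 1/8 s, in which the tool goes at most 62.5 mm and 10.7 degrees, less where a joint would pass 70% of its speed; a pose out of reach is approached as far as the arm can. A call with a gripper value outside its range is refused whole. The fingers move at their own pace and stop on an object; FORCE is the grip in N (left out, the last holds). Time passes only in rows, so rows that repeat a pose let the fingers close. It gives the time, the measured TCP pose, the force and the opening at its end, in the units of the state.
- ctrl.state(): the state, without advancing time (a new reading comes with each control period).
- viewer.get_image(name): name is "side" or "top" or "wrist"; returns the picture (420x560x3 uint8, red, green, blue); there is no depth.
- viewer.get_calibration(name): a dict with "mtx" (3x3 intrinsics, pixels), "k1" (the pictures are not rectified: a ray, as slopes to the right and down, at radius r is drawn at 1 + k1 r^2 times it, then the intrinsics apply), "pose" (4x4, takes a point from camera to world coordinates). Camera axes: x right, y down, z forward; pixel columns grow to the right and rows downward; lengths in m; the calibration is good to about 2 mm. A picture is of the moment at which its call begins: read the wrist's pose just before it. get_calibration takes no time and is no camera call; for the wrist camera it gives the pose at the moment of the call.
- close_job(): hands the job in, once; it reports no verdict.
Trained networks look in the newest picture that a camera, given by its name, has taken for a name from the list of things; names that differ only in an ending like _2 or _b are one class to them, and where a whole thing is asked for, a point or a joint stands for the part that bears it (a point fixed in the world has none). Each returns a list of dicts, best first, with "conf" (0 to 1); they miss things now and then, are a little off and sometimes report something else, mostly with a low value. They report only what shows in the picture. A call takes as long as a camera call. They do not tell look-alikes from the thing itself.
- viewer.look_for(camera, name): "box" ([left, top, right, bottom] in pixels, round what is visible of it).
- viewer.outline_of(camera, name): "pixels" (420x560 bool, what is visible of it) and "box" ([left, top, right, bottom] in pixels, round what is visible of it).
The state is a dict: "t": time; "joint_positions": joint angles; "qvel": joint speeds; "joint_torque": joint torques, N m; "ee_pos": TCP position; "eef_rot": TCP orientation; "contact_force": force on the tool from outside, world axes, zero at the start; "wrist_torque": the same for the moment, N m; "grip_width": opening from 0.0 (shut) to 1.0 (fully open).
Only numpy, scipy, OpenCV 4.12 (cv2) and the standard library are available. Lean on these libraries where they do the work, as an engineer would, in place of code of your own. Each camera call takes 0.05 s, during which the arm holds its last target.

## Working session

There is one attempt and no reset: what is moved stays moved. The work goes in short steps, Python scripts to look and compute and a shell command to move; the robot and the scene stay as the last step left them, time stands still between calls to the robot, and variables do not carry over. Pictures are saved under pics/ and viewed, and the job is handed in when it is done.

```bash
ls; mkdir -p pics; python3 - <<'E'
from cell import ctrl, viewer
import cv2
print(ctrl.state())
for n in ["side","top","wrist"]:
    c=viewer.get_calibration(n);print(n,c)
    im=viewer.get_image(n);cv2.imwrite(f"pics/a_{n}.png",im[:,:,::-1])
E
```

```text
pics
{'t': 0.0, 'joint_positions': array([-1.28904494e+00,  2.41417054e-01,  3.73857708e-03,  1.33517456e+00,
       -1.65798108e-05,  1.57079935e+00]), 'qvel': array([ 0.00023326, -0.00043988, -0.0014475 ,  0.00059601,  0.00052652,
        0.00061648]), 'joint_torque': array([ 1.07023665e-03, -3.72320831e+01,  2.52404702e+01,  1.70089526e-02,
        1.60022141e-04,  9.40681218e-06]), 'ee_pos': array([ 0.1388498 , -0.47971715,  0.24141635]), 'eef_rot': array([-3.10845698e+00, -4.40821334e-01,  4.79100423e-04]), 'contact_force': array([-1.18597935,  0.5483315 , -0.49288715]), 'wrist_torque': array([-0.06319355, -0.05613771,  0.06053098]), 'grip_width': 1.0015875007056583}
side {'mtx': array([[413.47687379,   0.        , 281.95349864],
       [  0.        , 413.47687379, 205.87246876],
       [  0.        ,   0.        ,   1.        ]]), 'k1': -0.07297521295136791, 'pose': array([[-0.76000401, -0.42107524,  0.49506519, -0.00481601],
       [-0.64977779,  0.50813546, -0.56532042,  0.55823381],
       [-0.01351774, -0.75132816, -0.65979032,  0.77202658],
       [ 0.        ,  0.        
[... 231 characters left out ...]
': array([[ 0.02560787, -0.98376794,  0.17760879,  0.24368932],
       [-0.99952734, -0.02217376,  0.02129361, -0.0132468 ],
       [-0.01700971, -0.17807013, -0.98387077,  1.33253975],
       [ 0.        ,  0.        ,  0.        ,  1.        ]])}
wrist {'mtx': array([[367.35946389,   0.        , 281.35275205],
       [  0.        , 367.35946389, 208.77118095],
       [  0.        ,   0.        ,   1.        ]]), 'k1': -0.006740869514392004, 'pose': array([[ 0.27849873, -0.92181944, -0.26960598,  0.20758744],
       [-0.96043604, -0.26760316, -0.07714378, -0.46096039],
       [-0.00103477,  0.28042374, -0.95987575,  0.37316458],
       [ 0.        ,  0.        ,  0.        ,  1.        ]])}
```

View pics/a_top.png

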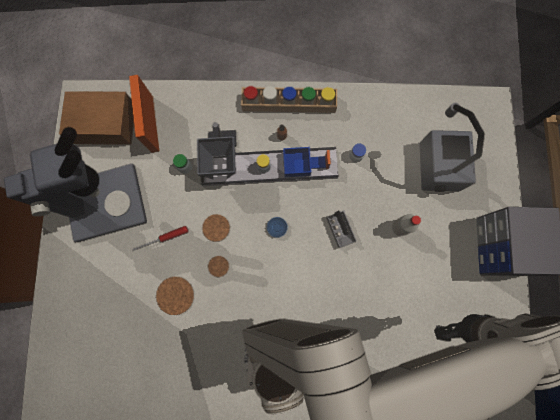

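View pics/a_side.png

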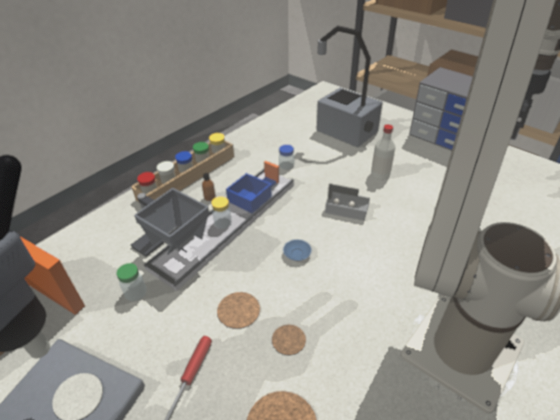

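View pics/a_wrist.png

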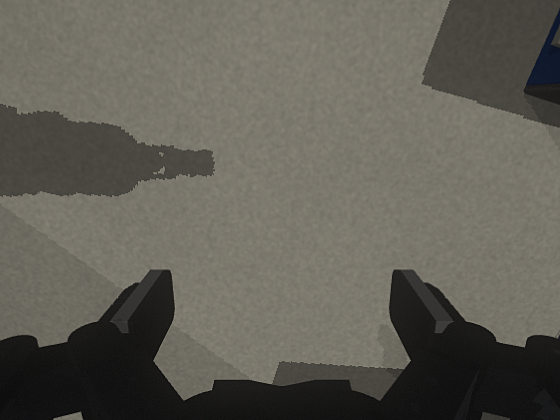

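```bash
cat > h.py <<'E'
import numpy as np, cv2
from cell import ctrl, viewer
def ray(cal,u,v):
    K=np.array(cal["mtx"]);k=cal["k1"]
    p=np.array([[[float(u),float(v)]]])
    q=cv2.undistortPoints(p,K,np.array([k,0,0,0,0.]))[0,0]
    T=np.array(cal["pose"]);d=T[:3,:3]@np.array([q[0],q[1],1.]);return T[:3,3],d/np.linalg.norm(d)
def onz(cal,u,v,z):
    o,d=ray(cal,u,v);return o+d*(z-o[2])/d[2]
def tri(obs):
    A=0;b=0
    for cal,u,v in obs:
        o,d=ray(cal,u,v);P=np.eye(3)-np.outer(d,d);A=A+P;b=b+P@o
    x=np.linalg.solve(A,b)
    r=[np.linalg.norm((np.eye(3)-np.outer(ray(c,u,v)[1],ray(c,u,v)[1]))@(x-c["pose"][:3,3]))*1000 for c,u,v in obs]
    return x,r
def proj(cal,p):
    T=np.linalg.inv(np.array(cal["pose"]));q=T[:3,:3]@np.array(p)+T[:3,3]
    x=q[:2]/q[2];r2=x@x;x=x*(1+cal["k1"]*r2)
    K=cal["mtx"];return np.array([K[0,0]*x[0]+K[0,2],K[1,1]*x[1]+K[1,2]])
def shot(n,name):
    cal=viewer.get_calibration(n);im=viewer.get_image(n);cv2.imwrite(f"pics/{name}.png",im[:,:,::-1]);return cal,im
E
python3 - <<'E'
from h import *
import cv2
for n in ["top","side"]:
    cal,im=shot(n,"b_"+n)
    for t in ["jar","mat","slide","box_floor","scoop","spout_mouth","scoop_grip","dish","push_plate"]:
        try: r=viewer.look_for(n,t)
        except Exception as e: print(n,t,e);continue
        print(n,t,[(np.round(x["box"],1).tolist(),round(x["conf"],2)) for x in r[:4]])
im=cv2.imread("pics/b_top.png");cv2.imwrite("pics/b_crop.png",cv2.resize(im[110:320,140:380],(800,700)[:2],interpolation=cv2.INTER_CUBIC)[:600])
im=cv2.imread("pics/b_side.png");cv2.imwrite("pics/b_crop2.png",cv2.resize(im[130:330,110:390],(784,560),interpolation=cv2.INTER_CUBIC))
E
```

```text
top jar [([256.6, 155.8, 271.4, 171.0], 0.78), ([198.6, 147.2, 338.2, 187.4], 0.62), ([328.6, 210.8, 356.3, 246.0], 0.27)]
top mat [([153.6, 276.5, 195.9, 312.5], 0.93), ([202.9, 212.6, 230.3, 241.6], 0.74), ([282.4, 144.3, 330.6, 176.9], 0.64), ([205.5, 255.8, 230.0, 276.3], 0.58)]
top slide [([201.1, 145.7, 340.6, 187.1], 0.88)]
top box_floor [([282.0, 146.0, 327.7, 174.7], 0.92)]
top scoop [([326.5, 212.8, 354.4, 251.4], 0.8), ([282.6, 147.4, 327.8, 176.5], 0.28)]
top spout_mouth [([197.2, 117.5, 234.3, 177.6], 0.96)]
top scoop_grip [([332.2, 211.7, 357.8, 245.2], 0.61), ([274.9, 123.7, 289.5, 139.5], 0.58), ([280.9, 149.7, 330.6, 176.7], 0.55)]
top dish [([159.7, 225.6, 185.6, 240.6], 0.66), ([270.5, 218.1, 286.2, 239.3], 0.64), ([283.1, 144.4, 330.2, 175.7], 0.24)]
top push_plate [([282.3, 148.5, 329.2, 180.4], 0.78)]
side jar [([213.3, 197.6, 230.6, 226.7], 0.65)]
side mat [([215.9, 293.1, 263.0, 327.8], 0.72), ([243.7, 389.4, 316.0, 420.0], 0.69)]
side slide [([145.8, 162.3, 293.0, 289.7], 0.75)]
side box_floor [([224.7, 160.7, 277.4, 212.2], 0.91)]
side scoop [([324.1, 182.5, 367.3, 219.1], 0.7), ([227.5, 159.6, 281.6, 213.7], 0.47)]
side spout_mouth [([132.8, 187.1, 208.9, 256.3], 0.64), ([325.7, 184.6, 372.5, 221.7], 0.29)]
side scoop_grip [([327.3, 184.2, 370.7, 223.1], 0.86), ([118.5, 264.0, 150.1, 300.8], 0.37)]
side dish [([281.5, 240.9, 311.2, 259.0], 0.66)]
side push_plate [([145.3, 162.7, 293.2, 291.2], 0.6), ([227.8, 163.0, 278.7, 212.8], 0.59), ([327.7, 183.6, 372.9, 220.1], 0.34)]
```

View pics/b_crop.png

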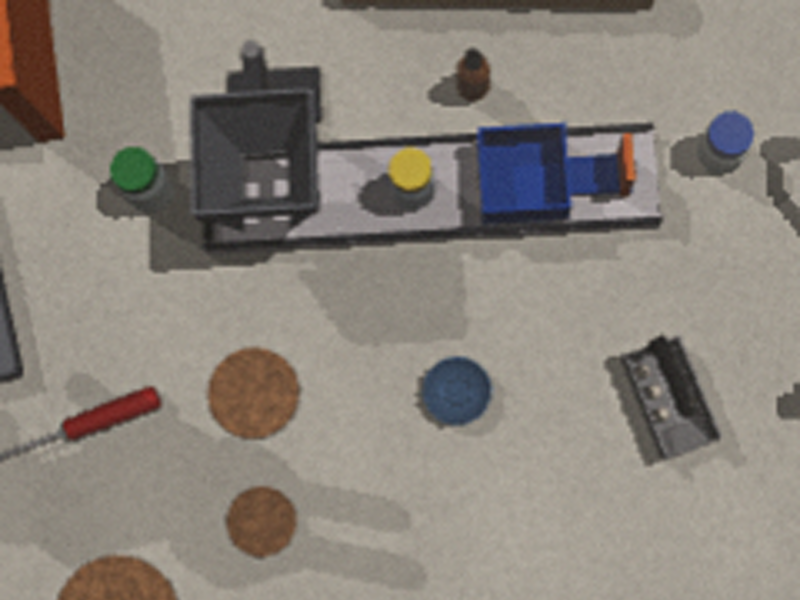

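View pics/b_crop2.png

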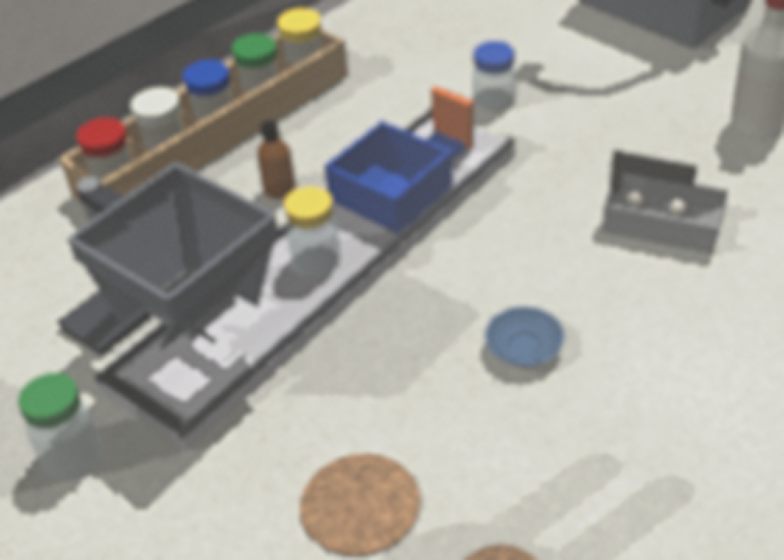

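```bash
python3 - <<'E'
from h import *
T=viewer.get_calibration("top");S=viewer.get_calibration("side")
c=lambda x,y:(140+x*.3,110+y*.3)
s=lambda x,y:(110+x*280/784,130+y*200/560)
f=lambda p:np.round(p,4).tolist()
# three mats diam
for b in [[202.9,212.6,230.3,241.6],[153.6,276.5,195.9,312.5],[205.5,255.8,230,276.3]]:
    l=onz(T,b[0],(b[1]+b[3])/2,.004);r=onz(T,b[2],(b[1]+b[3])/2,.004);t=onz(T,(b[0]+b[2])/2,b[1],.004);q=onz(T,(b[0]+b[2])/2,b[3],.004)
    print("mat diam",f(np.linalg.norm(l-r)),f(np.linalg.norm(t-q)),"c",f((l+r+t+q)/4))
def both(n,a,b): 
    x,r=tri([(T,*c(*a)),(S,*s(*b))]);print(n,f(x),np.round(r,1))
both("mat",(254,393),(361,503))
both("jarlid",(410,168),(309,202))
both("mouth c0",(192,96),(75,243)) # left far?
both("plate top mid",(627,146),(453,95))
for n,p,z in [("rail fr",(653,127),.023),("rail nr",(659,222),.023),("rail nl",(207,243),.023)]: print(n,f(onz(T,*c(*p),z)))
for n,p in [("m nl",(192,214)),("m fl",(194,96)),("m fr",(314,90)),("m nr",(317,210))]: print(n,f(onz(T,*c(*p),.166)))
for n,p in [("b fl",(479,128)),("b fr",(566,124)),("b nl",(482,226)),("b nr",(569,217))]: print(n,f(onz(T,*c(*p),.065)))
for n,p in [("s lip l",(648,462)),("s lip r",(718,438))]: print(n,f(onz(T,*c(*p),.021)))
print("jar",f(onz(T,*c(410,168),.091)))
E
```

```text
mat diam 0.0952 0.1011 c [0.4238, 0.2188, 0.004]
mat diam 0.1443 0.1195 c [0.1911, 0.3492, 0.004]
mat diam 0.0836 0.0692 c [0.2904, 0.208, 0.004]
mat [0.422, 0.2213, -0.0016] [0.5 0.5]
jarlid [0.6398, 0.0607, 0.087] [0.4 0.4]
mouth c0 [0.684, 0.2666, 0.1572] [2.5 2.5]
plate top mid [0.6676, -0.1601, 0.0732] [5.4 5.4]
rail fr [0.711, -0.1905, 0.023]
rail nr [0.6074, -0.1964, 0.023]
rail nl [0.5749, 0.2744, 0.023]
m nl [0.5664, 0.2588, 0.166]
m fl [0.6827, 0.2644, 0.166]
m fr [0.6905, 0.15, 0.166]
m nr [0.5725, 0.1417, 0.166]
b fl [0.6912, -0.007, 0.065]
b fr [0.6973, -0.0959, 0.065]
b nl [0.5877, -0.0123, 0.065]
b nr [0.5989, -0.0998, 0.065]
s lip l [0.3577, -0.1849, 0.021]
s lip r [0.3835, -0.2557, 0.021]
jar [0.6388, 0.0607, 0.091]
```

```bash
python3 -m pendant '[[[1,30,30,10,0,0,-8],[1,60,60,20,0,0,-16]]]'; python3 -c "
from h import *
s=ctrl.state();print(s['joint_positions'],s['t'])"
```

```text
t: 1.4
ee_pos: [0.1993, -0.4197, 0.2623]
eef_rot: [-3.141, 0.006, 0.0]
contact_force: [0.7, 0.1, 0.6]
grip_width: 1.0
[-1.12750370e+00  1.62672285e-01 -4.08370866e-02  1.36773496e+00
  1.73135784e-04  2.01788067e+00] 1.4
```

```bash
python3 -m pendant '[[[1,25,28,0,0,0,10],[1,50,56,0,0,0,20],[1,75,84,0,0,0,30],[1,100,112,0,0,0,40],[1,125,140,0,0,0,50],[1,150,168,0,0,0,60],[1,175,196,0,0,0,70],[1,200,224,0,0,0,80],[1,225,252,0,0,0,90],[1,250,280,0,0,0,100],[1,275,308,0,0,0,110],[1,300,336,0,0,0,120]]]'; python3 -m pendant '[[[1,24,24,0,0,0,10],[1,48,48,0,0,0,20],[1,72,72,0,0,0,30],[1,96,96,0,0,0,40],[1,120,125,0,0,0,50],[1,140,145,0,0,0,60],[1,140,145,0,0,0,64],[1,140,145,0,0,0,64]]]'; python3 - <<'E'
from h import *
s=ctrl.state();print(s['joint_positions'],s['ee_pos'],s['eef_rot'],s['t'])
cal,im=shot("wrist","c_wrist");print(cal["pose"].round(3).tolist())
for t in ["jar","box_floor","push_plate","spout_mouth"]:
    r=viewer.look_for("wrist",t);print(t,[(np.round(x["box"],1).tolist(),round(x["conf"],2)) for x in r[:3]])
E
```

```text
t: 2.9
ee_pos: [0.4998, -0.0833, 0.2624]
eef_rot: [1.559, 2.727, 0.0]
contact_force: [0.4, -1.4, -0.3]
grip_width: 1.001
t: 3.9
ee_pos: [0.6391, 0.0611, 0.2617]
eef_rot: [0.113, -3.139, 0.0]
contact_force: [0.2, 0.2, -0.3]
grip_width: 1.002
[ 9.53304736e-02  5.33821840e-01  4.88484529e-01  1.52636699e+00
 -1.23182564e-04  2.32253986e-02] [0.63909547 0.06107431 0.26171953] [ 1.13205532e-01 -3.13865266e+00  2.77571051e-04] 3.9
[[-0.072, 0.957, 0.28, 0.568], [0.997, 0.07, 0.019, 0.055], [-0.001, 0.28, -0.96, 0.393], [0.0, 0.0, 0.0, 1.0]]
jar [([256.4, 150.9, 308.5, 217.6], 0.86)]
box_floor [([26.4, 132.6, 216.8, 234.1], 0.75)]
push_plate [([29.0, 132.3, 214.7, 235.3], 0.69), ([363.6, 123.7, 560.0, 328.9], 0.36)]
spout_mouth [([364.0, 123.5, 560.0, 335.2], 0.97)]
```

View pics/c_wrist.png

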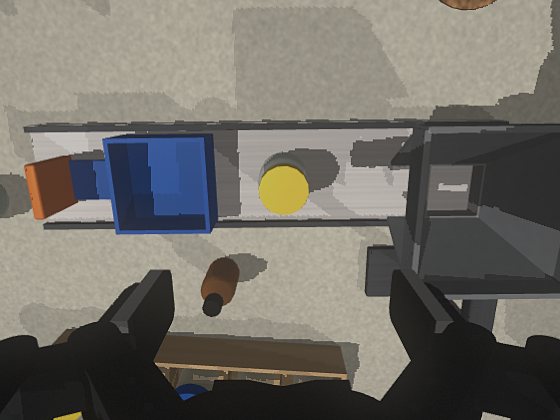

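```bash
python3 - <<'E'
from h import *
W=viewer.get_calibration("wrist");T=viewer.get_calibration("top")
f=lambda p:np.round(p,4).tolist()
print("jar",f(onz(W,283.5,190,.091)),tri([(W,283.5,190),(T,263,160.4)]))
for p in [(105,139),(208,135),(216.5,233),(117,235)]: print("box",f(onz(W,*p,.065)))
for p in [(421,126),(411,298)]: print("funnel L",f(onz(W,*p,.166)))
for p in [(445,164),(481,165),(480,214),(428,212)]: print("outlet",f(onz(W,*p,.072)))
for p in [(25,164),(34,219)]: print("plate outer",f(onz(W,*p,.08)))
for p in [(25,127),(507,122),(45,228)]: print("rail",f(onz(W,*p,.023)))
print("amber",f(onz(W,212,306,.085)))
E
```

```text
jar [0.6398, 0.0612, 0.091] (array([0.64286366, 0.06146501, 0.0783294 ]), [np.float64(0.018261551173305378), np.float64(0.018261551173230788)])
box [0.6111, -0.0994, 0.065]
box [0.6011, -0.0083, 0.065]
box [0.6925, 0.0012, 0.065]
box [0.7014, -0.0937, 0.065]
funnel L [0.5762, 0.14, 0.166]
funnel L [0.6928, 0.1539, 0.166]
outlet [0.6106, 0.2022, 0.072]
outlet [0.6091, 0.2342, 0.072]
outlet [0.654, 0.2435, 0.072]
outlet [0.6555, 0.1953, 0.072]
plate outer [0.6354, -0.163, 0.08]
plate outer [0.6853, -0.161, 0.08]
rail [0.6103, -0.1979, 0.023]
rail [0.5714, 0.2777, 0.023]
rail [0.7161, -0.1895, 0.023]
amber [0.7592, 0.0018, 0.085]
```

```bash
python3 -m pendant '[[[0.78,1,0,-40,0,0,0],[0.78,1,0,-90,0,0,0],[0.78,1,0,-135,0,0,0],[0.78,1,0,-165,0,0,0],[0.78,1,0,-185,0,0,0],[0.78,1,0,-202,0,0,0],[0.78,1,0,-202,0,0,0],[0,1,0,-202,0,0,0],[0,1,0,-202,0,0,0],[0,1,0,-202,0,0,0],[0,1,0,-202,0,0,0]]]' 30; python3 - <<'E'
from h import *
s=ctrl.state();print(s['ee_pos'],s['grip_width'],s['t']);shot("wrist","d_w");shot("top","d_t")
E
```

```text
t: 5.52
ee_pos: [0.6412, 0.0608, 0.0619]
eef_rot: [-0.114, 3.136, 0.0]
contact_force: [0.1, 0.6, 5.5]
grip_width: 0.538
[0.64122492 0.06080495 0.06187423] 0.5381884918935551 5.525
```

View pics/d_w.png

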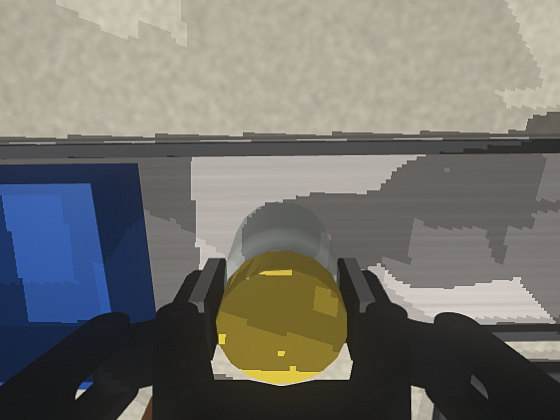

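```bash
python3 -m pendant '[[[0,0,0,30,0,0,0],[0,-15,0,60,0,0,0],[0,-60,0,70,0,0,0],[0,-110,10,70,0,0,0],[0,-155,40,70,0,0,0],[0,-195,80,70,0,0,0],[0,-215,120,70,0,0,0],[0,-218,150,70,0,0,0],[0,-218,159,70,0,0,0],[0,-218,159,50,0,0,0],[0,-218,159,50,0,0,0]]]'; python3 - <<'E'
from h import *
s=ctrl.state();print(s['ee_pos'],s['grip_width'],s['t'],s['contact_force']);
for n in ["wrist","top","side"]:
    c,_=shot(n,"e_"+n)
    for t in ["jar","mat"]:
        r=viewer.look_for(n,t);print(n,t,[(np.round(x["box"],1).tolist(),round(x["conf"],2)) for x in r[:3]])
E
```

```text
t: 7.0
ee_pos: [0.4207, 0.2184, 0.1087]
eef_rot: [0.113, -3.136, 0.004]
contact_force: [0.1, -0.7, -2.1]
grip_width: 0.536
[0.42068146 0.21842874 0.10874552] 0.5359342831099267 7.0 [ 0.1438257  -0.7068259  -2.12645828]
wrist jar [([215.7, 202.2, 347.3, 385.0], 0.56)]
wrist mat [([220.0, 0.1, 343.7, 64.4], 0.87), ([220.7, 142.8, 362.2, 259.6], 0.56)]
top jar []
top mat [([155.4, 279.1, 176.3, 312.1], 0.72), ([220.6, 223.6, 227.5, 236.6], 0.45)]
side jar [([226.9, 260.5, 246.9, 298.6], 0.82)]
side mat [([247.6, 390.3, 314.8, 420.0], 0.88), ([215.9, 295.6, 260.4, 326.9], 0.74), ([268.4, 324.1, 306.7, 360.7], 0.73)]
```

View pics/e_wrist.png

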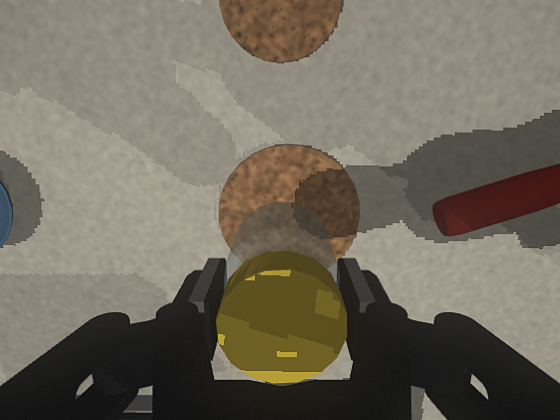

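View pics/e_side.png

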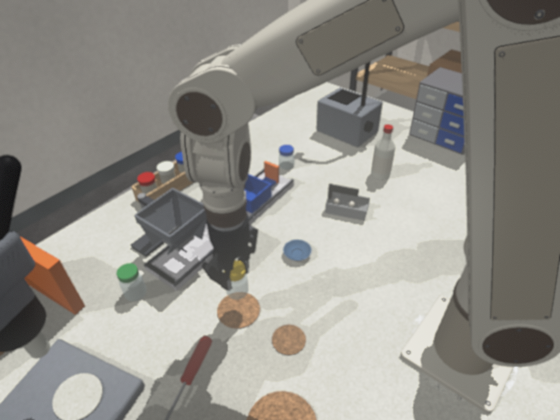

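```bash
python3 - <<'E'
from h import *
W=viewer.get_calibration("wrist")
for p in [(219,208),(360,208),(289,144),(235,168),(341,168)]: print(onz(W,*p,.004).round(4))
from scipy.optimize import least_squares
P=np.array([onz(W,*p,.004)[:2] for p in [(219,208),(360,208),(289,144),(235,168),(341,168)]])
print(least_squares(lambda c:np.linalg.norm(P-c,axis=1)-.048,[.42,.22]).x)
E
```

```text
[0.4235 0.1766 0.004 ]
[0.4166 0.2716 0.004 ]
[0.3774 0.2204 0.004 ]
[0.3955 0.1864 0.004 ]
[0.3904 0.2556 0.004 ]
[0.42560971 0.22409844]
```

```bash
python3 -m pendant '[[[0,3,4,-15,0,0,0],[0,3,4,-35,0,0,0],[0,3,4,-48,0,0,0],[0,3,4,-55,0,0,0],[0,3,4,-59,0,0,0],[0,3,4,-59,0,0,0],[0,3,4,-59,0,0,0]]]'; python3 - <<'E'
from h import *
shot("wrist","f_w")
E
```

```text
t: 8.32
ee_pos: [0.4255, 0.224, 0.0518]
eef_rot: [-0.114, 3.139, 0.001]
contact_force: [0.9, -0.2, -0.6]
grip_width: 0.538
```

View pics/f_w.png

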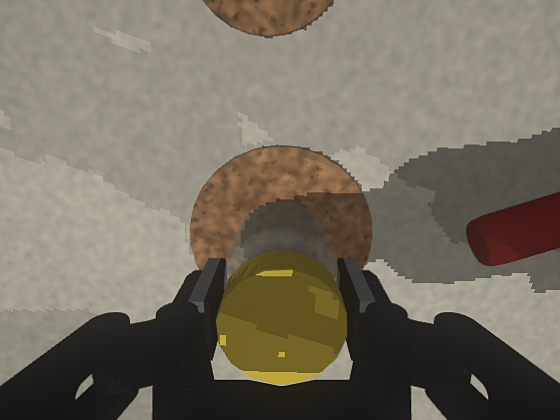

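```bash
python3 -m pendant '[[[0,0,0,-1.5,0,0,0],[0,0,0,-1.5,0,0,0],[0,0,0,-1.5,0,0,0]]]'
```

```text
t: 8.75
ee_pos: [0.4251, 0.2237, 0.0499]
eef_rot: [-0.114, 3.139, 0.0]
contact_force: [-0.1, 0.6, -0.6]
grip_width: 0.542
```

```bash
python3 -m pendant '[[[0,0,0,-1,0,0,0],[0,0,0,-1,0,0,0],[0.8,0,0,-1,0,0,0],[0.8,0,0,-1,0,0,0],[0.8,0,0,-1,0,0,0],[0.8,0,0,-1,0,0,0],[0.8,0,0,25,0,0,0],[0.8,0,0,75,0,0,0],[0.8,0,0,125,0,0,0],[0.8,0,0,150,0,0,0]]]'; python3 - <<'E'
from h import *
for n in ["wrist","side"]:
    shot(n,"g_"+n)
    r=viewer.look_for(n,"jar");print(n,[(np.round(x["box"],1).tolist(),round(x["conf"],2)) for x in r[:3]])
E
```

```text
t: 10.0
ee_pos: [0.4262, 0.2243, 0.2028]
eef_rot: [-0.113, 3.135, 0.003]
contact_force: [0.2, 1.3, -0.6]
grip_width: 0.803
wrist [([252.0, 155.2, 311.6, 231.5], 0.96)]
side [([223.2, 283.0, 247.5, 316.3], 0.77)]
```

View pics/g_wrist.png

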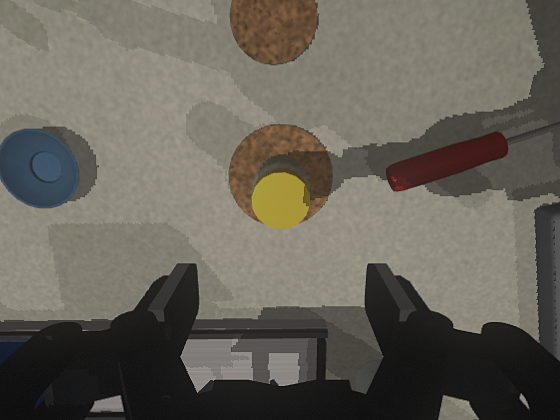

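```bash
python3 -m pendant '[[[0.5,15,-40,10,0,0,0],[0,40,-95,10,0,0,0],[0,68,-150,10,0,0,0],[0,96,-205,10,0,0,0],[0,124,-260,10,0,0,0],[0,152,-315,10,0,0,0],[0,185,-360,10,0,0,0],[0,215,-400,0,0,0,0],[0,237,-424,-20,0,0,0],[0,237,-426,-40,0,0,0],[0,237,-426,-40,0,0,0]]]'; python3 - <<'E'
from h import *
print(ctrl.state()['ee_pos'])
c,_=shot("wrist","h_w");c,_=shot("top","h_t")
E
```

```text
t: 11.58
ee_pos: [0.6595, -0.2021, 0.1543]
eef_rot: [0.112, -3.131, -0.005]
contact_force: [0.0, 0.2, 0.9]
grip_width: 0.003
[ 0.65953405 -0.20208551  0.15434803]
```

View pics/h_w.png

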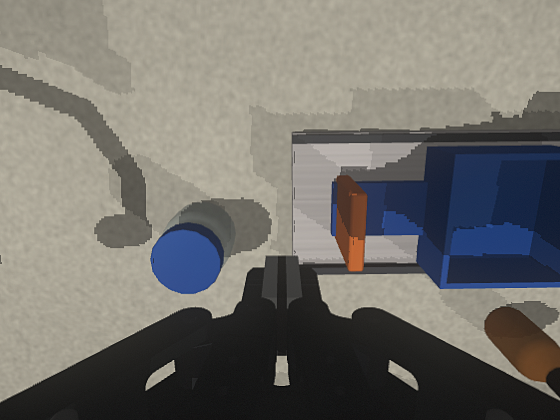

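```bash
python3 - <<'E'
from h import *
W=viewer.get_calibration("wrist")
im=cv2.imread("pics/h_w.png");cv2.imwrite("pics/h_wc.png",cv2.resize(im[120:300,230:450],(792,648))[:600])
print("blue",onz(W,187,257,.065).round(4))
for p in [(339,176),(350,270),(353,176),(364,270)]: print(onz(W,*p,.08).round(4))
for p in [(332,236),(415,287)]: print(onz(W,*p,.02).round(4), onz(W,*p,.065).round(4))
E
```

```text
blue [ 0.6937 -0.2631  0.065 ]
[ 0.6293 -0.1714  0.08  ]
[ 0.6882 -0.1576  0.08  ]
[ 0.6287 -0.1633  0.08  ]
[ 0.6876 -0.1488  0.08  ]
[ 0.6881 -0.1609  0.02  ] [ 0.6719 -0.1687  0.065 ]
[ 0.7273 -0.0882  0.02  ] [ 0.7046 -0.1082  0.065 ]
```

View pics/h_wc.png

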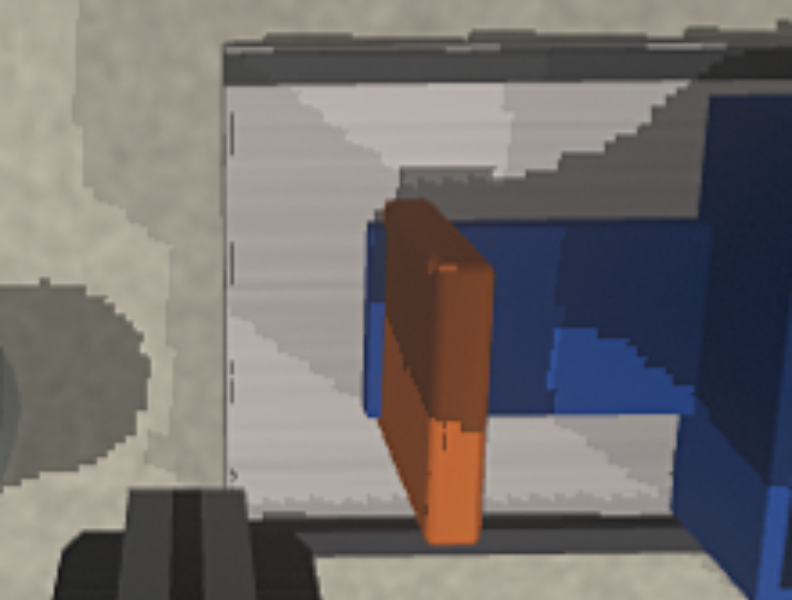

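```bash
python3 -m pendant '[[[0,2,1,-50,0,0,0],[0,3,1,-90,0,0,0],[0,3,1,-103,0,0,0],[0,3,8,-103,0,0,0],[0,3,20,-103,0,0,0],[0,2,40,-103,0,0,0],[0,0,65,-103,0,0,0],[0,-2,90,-103,0,0,0],[0,-4,115,-103,0,0,0],[0,-6,140,-103,0,0,0],[0,-8,165,-103,0,0,0],[0,-10,190,-103,0,0,0]]]'; python3 -m pendant '[[[0,-2,25,0,0,0,0],[0,-4,50,0,0,0,0],[0,-5,65,0,0,0,0],[0,-5,70,0,0,0,0],[0,-5,70,0,0,0,0],[0,-5,70,0,0,0,0]]]'; python3 - <<'E'
from h import *
print(ctrl.state()['ee_pos'])
for n in ["wrist","top","side"]: shot(n,"i_"+n)
im=cv2.imread("pics/i_side.png");cv2.imwrite("pics/i_sc.png",cv2.resize(im[130:330,110:390],(784,560),interpolation=cv2.INTER_CUBIC))
E
```

```text
t: 13.18
ee_pos: [0.6518, -0.0104, 0.0567]
eef_rot: [0.114, -3.139, 0.0]
contact_force: [2.8, -4.0, 2.8]
grip_width: -0.002
t: 13.92
ee_pos: [0.6464, 0.0576, 0.0561]
eef_rot: [0.113, -3.138, -0.001]
contact_force: [-0.3, -0.3, -0.9]
grip_width: -0.0
[0.64644658 0.05761328 0.05614999]
```

View pics/i_wrist.png

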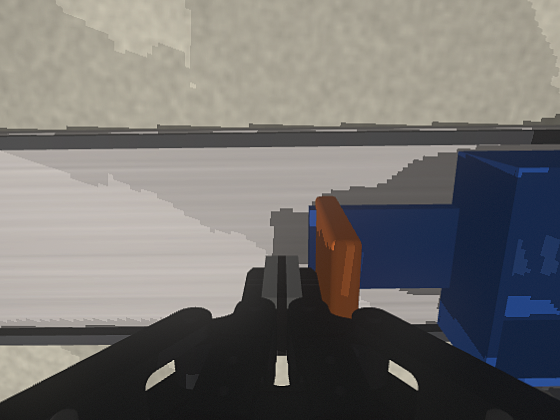

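View pics/i_sc.png

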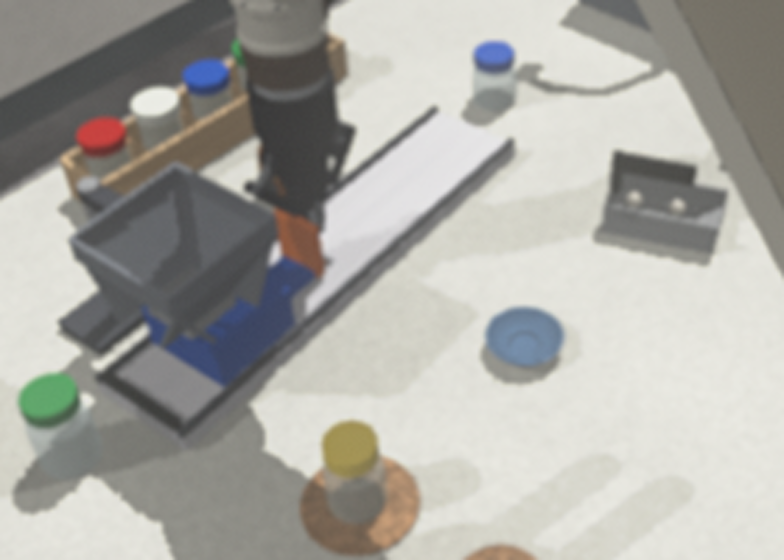

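```bash
python3 - <<'E'
from h import *
W=viewer.get_calibration("wrist")
im=cv2.imread("pics/i_wrist.png");cv2.imwrite("pics/i_wc.png",cv2.resize(im[180:360,240:460],(792,648))[:600])
for p in [(334,238),(361,240),(357,318),(330,316)]: print(onz(W,*p,.08).round(4))
for p in [(460,151),(522,172),(497,381)]: print(onz(W,*p,.02).round(4), onz(W,*p,.065).round(4))
T=viewer.get_calibration("top")
im=cv2.imread("pics/i_top.png");cv2.imwrite("pics/i_tc.png",cv2.resize(im[110:230,180:340],(800,600),interpolation=cv2.INTER_CUBIC))
E
```

```text
[0.6158 0.0708 0.08  ]
[0.6158 0.0793 0.08  ]
[0.6438 0.0817 0.08  ]
[0.6437 0.0726 0.08  ]
[0.5916 0.1342 0.02  ] [0.5874 0.1121 0.065 ]
[0.5991 0.1651 0.02  ] [0.5929 0.1347 0.065 ]
[0.7156 0.1814 0.02  ] [0.6782 0.1466 0.065 ]
```

View pics/i_wc.png

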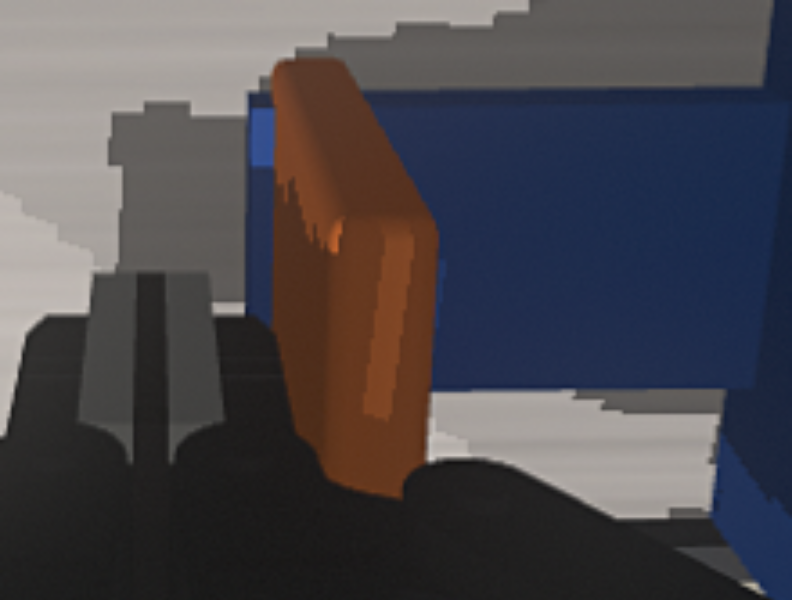

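View pics/i_tc.png

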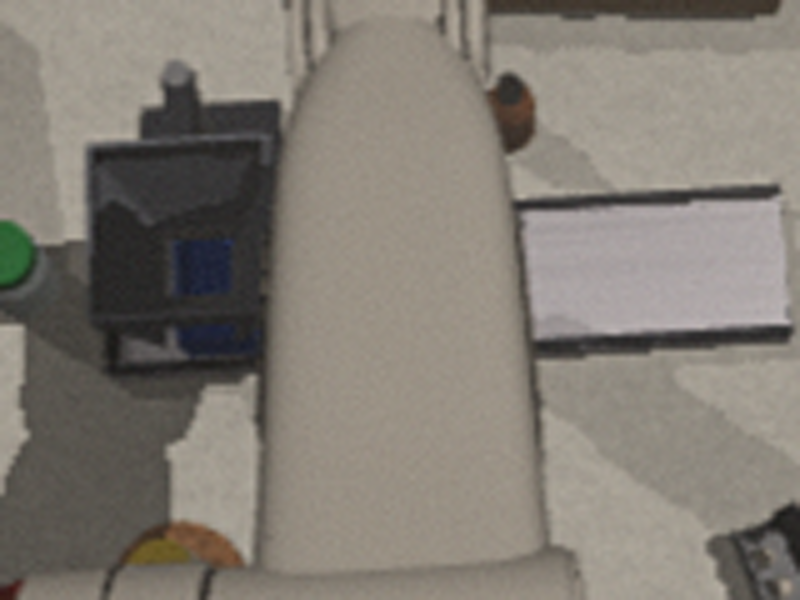

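```bash
python3 -m pendant '[[[0,-1,8,0,0,0,0],[0,-1,16,0,0,0,0],[0,-2,21,0,0,0,0],[0,-2,23,0,0,0,0],[0,-2,23,0,0,0,0],[0,-2,23,0,0,0,0]]]'; python3 -m pendant '[[[0,0,-25,5,0,0,0],[0,0,-60,30,0,0,0],[0,-40,-90,70,0,0,0],[0,-90,-120,110,0,0,0],[0,-130,-160,130,0,0,0],[0,-150,-180,140,0,0,0],[0,-150,-180,140,0,0,0]]]';python3 - <<'E'
from h import *
print(ctrl.state()['ee_pos'])
for n in ["wrist","top","side"]: shot(n,"j_"+n)
im=cv2.imread("pics/j_side.png");cv2.imwrite("pics/j_sc.png",cv2.resize(im[170:310,120:300],(770,600),interpolation=cv2.INTER_CUBIC))
im=cv2.imread("pics/j_top.png");cv2.imwrite("pics/j_tc.png",cv2.resize(im[110:230,180:340],(800,600),interpolation=cv2.INTER_CUBIC))
E
```

```text
t: 14.82
ee_pos: [0.6451, 0.0813, 0.057]
eef_rot: [-0.114, 3.139, 0.002]
contact_force: [-0.2, -0.5, -0.1]
grip_width: -0.003
t: 15.7
ee_pos: [0.4945, -0.1006, 0.1989]
eef_rot: [-0.108, 3.136, -0.0]
contact_force: [0.4, -0.9, 0.3]
grip_width: -0.0
[ 0.49451053 -0.10058649  0.19889501]
```

View pics/j_tc.png

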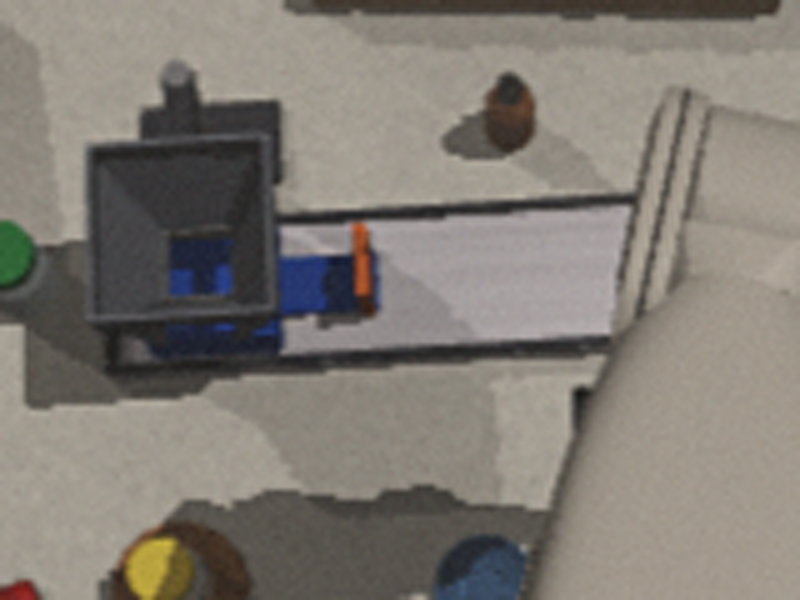

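View pics/j_sc.png

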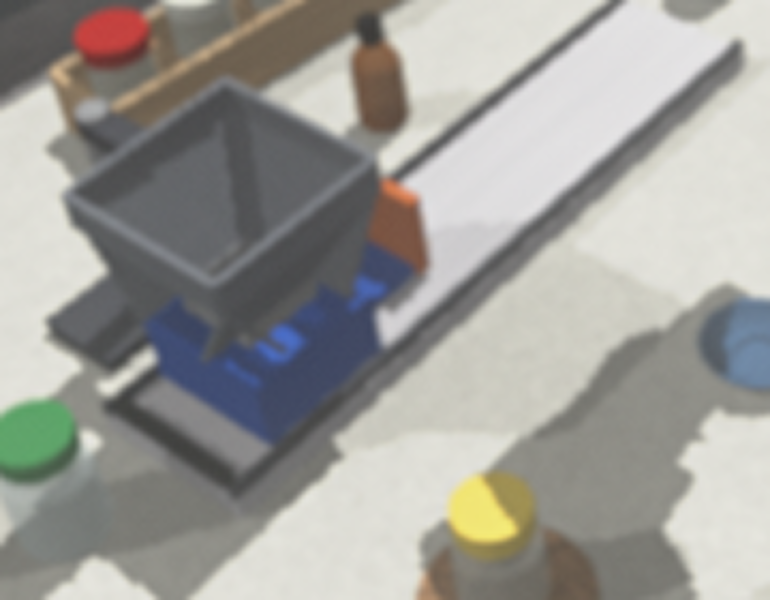

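View pics/j_wrist.png

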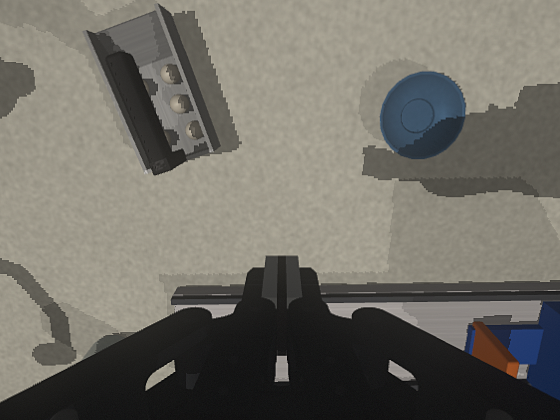

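```bash
python3 - <<'E'
from h import *
T=viewer.get_calibration("top");S=viewer.get_calibration("side")
t=lambda x,y:(180+x/5,110+y/5)
s=lambda x,y:(120+x*180/770,170+y*140/600)
f=[onz(T,*t(*p),.166) for p in [(87,145),(276,135),(280,316),(89,322)]]
print(np.round(f,4),np.mean(f,0).round(4))
g=[onz(S,*s(*p),.166) for p in [(66,197),(228,78),(380,155),(215,288)]]
print(np.round(g,4),np.mean(g,0).round(4))
for p in [(358,222),(367,312)]: print("plate top",onz(T,*t(*p),.08).round(4))
for p in [(386,181),(418,197),(396,186)]: print("plate side",onz(S,*s(*p),.08).round(4))
print("box bottom near corner side",onz(S,*s(275,442),.018).round(4))
# predicted box for a carriage at plate centre
yh=np.array([-.075,.997]);xh=np.array([.997,.075])
for py in [.095,.099,.103]:
    pc=np.array([.642,py]);c=pc+.105*yh
    for n,cal,inv in [("T",T,lambda q:((q[0]-180)*5,(q[1]-110)*5)),("S",S,lambda q:((q[0]-120)*770/180,(q[1]-170)*600/140))]:
        out=[]
        for a,b in [(-.045,.045),(-.045,-.045),(.045,.045)]:
            w=c+a*xh+b*yh; out.append(np.round(inv(proj(cal,[*w,.065]))).tolist())
        print(py,c.round(4),n,out)
E
```

```text
[[0.682  0.267  0.166 ]
 [0.6906 0.1468 0.166 ]
 [0.5719 0.1389 0.166 ]
 [0.5657 0.2582 0.166 ]] [0.6275 0.2027 0.166 ]
[[0.676  0.27   0.166 ]
 [0.6886 0.1547 0.166 ]
 [0.575  0.1439 0.166 ]
 [0.5639 0.2609 0.166 ]] [0.6259 0.2074 0.166 ]
plate top [0.6626 0.1004 0.08  ]
plate top [0.6    0.0921 0.08  ]
plate side [0.6372 0.0984 0.08  ]
plate side [0.6125 0.0958 0.08  ]
plate side [0.6294 0.0976 0.08  ]
box bottom near corner side [0.5821 0.2412 0.018 ]
0.095 [0.6341 0.1997] T [[148.0, 334.0], [280.0, 327.0], [145.0, 207.0]]
0.095 [0.6341 0.1997] S [[255.0, 382.0], [373.0, 284.0], [144.0, 310.0]]
0.099 [0.6341 0.2037] T [[142.0, 334.0], [274.0, 327.0], [140.0, 207.0]]
0.099 [0.6341 0.2037] S [[249.0, 386.0], [367.0, 288.0], [138.0, 314.0]]
0.103 [0.6341 0.2077] T [[136.0, 334.0], [269.0, 327.0], [134.0, 207.0]]
0.103 [0.6341 0.2077] S [[244.0, 390.0], [362.0, 291.0], [132.0, 318.0]]
```

```bash
python3 - <<'E'
from h import *
W=viewer.get_calibration("wrist")
for p,z in [((117,57),.078),((163,168),.078),((140,112),.078),((87,31),.02),((158,5),.02),((216,150),.036),((190,130),.02)]: print(p,onz(W,*p,z).round(4))
r=viewer.look_for("wrist","scoop");print([(np.round(x["box"],1).tolist(),round(x["conf"],2)) for x in r[:3]])
E
```

```text
(117, 57) [ 0.4053 -0.211   0.078 ]
(163, 168) [ 0.4747 -0.1829  0.078 ]
(140, 112) [ 0.4383 -0.1975  0.078 ]
(87, 31) [ 0.3838 -0.2577  0.02  ]
(158, 5) [ 0.3619 -0.2028  0.02  ]
(216, 150) [ 0.4655 -0.1538  0.036 ]
(190, 130) [ 0.4529 -0.1783  0.02  ]
[([82.2, 2.7, 220.2, 173.1], 0.78)]
```

```bash
python3 -m pendant '[[[0.5,-20,-35,0,0,0,9],[0.5,-45,-75,0,0,0,18],[0.5,-57,-98,0,0,0,18],[0.5,-57,-98,0,0,0,18],[0.5,-57,-98,0,0,0,18]]]';python3 - <<'E'
from h import *
s=ctrl.state();print(s['ee_pos'],s['joint_positions'])
c,_=shot("wrist","k_w")
im=cv2.imread("pics/k_w.png");cv2.imwrite("pics/k_wc.png",cv2.resize(im[0:330,60:500],(800,600),interpolation=cv2.INTER_CUBIC))
E
```

```text
t: 16.52
ee_pos: [0.4387, -0.1964, 0.1963]
eef_rot: [0.605, -3.082, -0.002]
contact_force: [0.2, -0.1, -0.7]
grip_width: 0.497
[ 0.43870821 -0.19643833  0.19627053] [-4.21377624e-01  2.29164803e-01 -1.32298724e-01  1.21013865e+00
  6.30390550e-04 -8.09000000e-01]
```

View pics/k_wc.png

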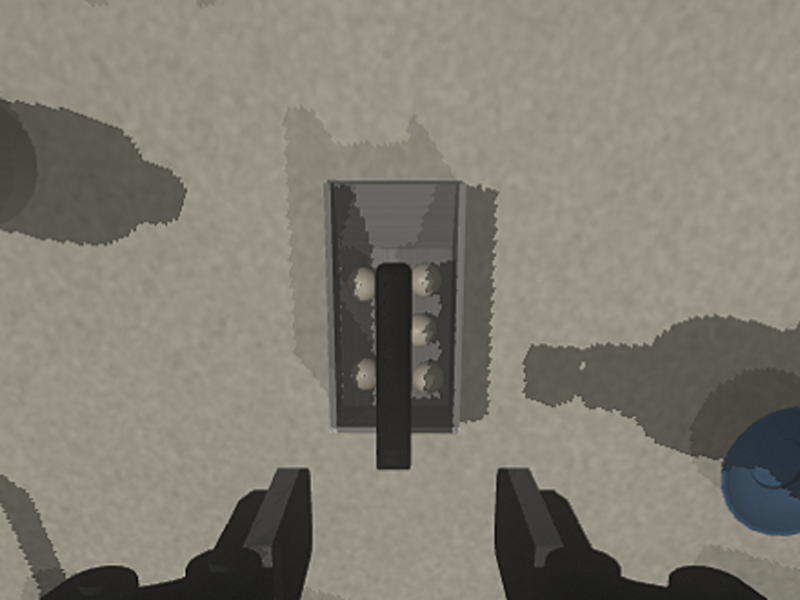

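```bash
python3 - <<'E'
from h import *
W=viewer.get_calibration("wrist");T=viewer.get_calibration("top")
a=onz(W,276.6,145,.078);b=onz(W,276.2,257.5,.078);m=(a+b)/2
print(a.round(4),b.round(4),m.round(4),np.linalg.norm(a-b),np.degrees(np.arctan2(*(b-a)[[1,0]])))
for p in [(328,181),(463,181),(457,430),(331,430)]: print(onz(W,60+p[0]*.55,p[1]*.55,.021 if p[1]<200 else .036).round(4))
s=ctrl.state();print(s['ee_pos'])
# two-view height of handle ends: prev wrist view pose vs now unavailable -> top view
E
```

```text
[ 0.4003 -0.2164  0.078 ] [ 0.4767 -0.1858  0.078 ] [ 0.4385 -0.2011  0.078 ] 0.08231139256134137 21.853903671814066
[ 0.384  -0.2551  0.021 ]
[ 0.3615 -0.2     0.021 ]
[ 0.465 -0.159  0.036]
[ 0.4872 -0.2134  0.036 ]
[ 0.43874265 -0.19629005  0.19637187]
```

```bash
python3 -m pendant '[[[0.5,-2,-5,-40,0,0,0],[0.5,-2,-5,-85,0,0,0],[0.5,-2,-5,-115,0,0,0],[0.5,-2,-5,-130,0,0,0],[0.5,-2,-5,-136,0,0,0],[0.5,-2,-5,-136,0,0,0],[0,-2,-5,-136,0,0,0],[0,-2,-5,-136,0,0,0],[0,-2,-5,-136,0,0,0],[0,-2,-5,-136,0,0,0],[0,-2,-5,-136,0,0,0]]]' 80;python3 - <<'E'
from h import *
s=ctrl.state();print(s['ee_pos'],s['joint_positions'])
c,_=shot("wrist","l_w")
E
```

```text
t: 17.95
ee_pos: [0.4367, -0.2025, 0.0616]
eef_rot: [-0.603, 3.082, -0.001]
contact_force: [-0.1, 0.6, 6.4]
grip_width: 0.15
[ 0.43672222 -0.20253357  0.06161408] [-4.34358710e-01  3.65093279e-01 -3.34727211e-01  8.69156072e-01
  2.01508363e-04 -8.20880971e-01]
```

View pics/l_w.png

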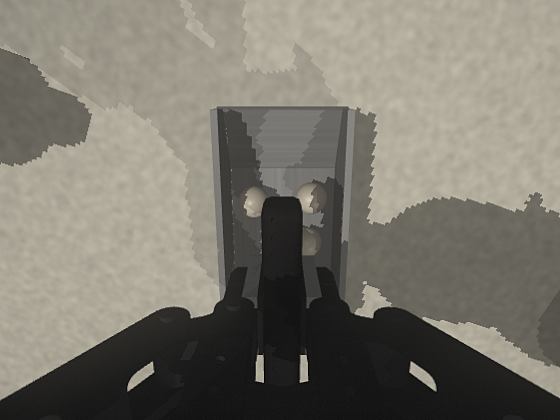

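```bash
python3 -m pendant '[[[0,0,0,15,0,0,0],[0,0,0,45,0,0,0],[0,0,0,85,0,0,0],[0,0,0,125,0,0,0],[0,5,15,165,0,0,-2],[0,15,45,200,0,0,-4],[0,30,85,225,0,0,-6],[0,45,130,240,0,0,-8],[0,60,175,240,0,0,-11],[0,77,220,240,0,0,-14],[0,95,265,240,0,0,-17],[0,112,310,240,0,0,-18]]]' 80; python3 -m pendant '[[[0,14,40,0,0,0,0],[0,24,70,0,0,0,0],[0,31,83,0,0,0,0],[0,31,83,0,0,0,0],[0,31,83,0,0,0,0]]]' ;python3 - <<'E'
from h import *
s=ctrl.state();print(s['ee_pos'],s['eef_rot'],s['joint_positions'])
c,_=shot("wrist","m_w");shot("side","m_s")
E
```

```text
t: 19.5
ee_pos: [0.548, 0.1089, 0.2996]
eef_rot: [0.112, -3.137, 0.001]
contact_force: [0.8, 0.0, -2.4]
grip_width: 0.143
t: 20.12
ee_pos: [0.5788, 0.1894, 0.3006]
eef_rot: [0.111, -3.139, 0.001]
contact_force: [1.0, 0.2, -2.0]
grip_width: 0.147
[0.57879849 0.18938284 0.30064736] [ 1.11419979e-01 -3.13879242e+00  1.32631589e-03] [ 3.16500506e-01  4.57923134e-01  4.66535474e-01  1.58043362e+00
 -5.83204262e-04  2.45535159e-01]
```

View pics/m_w.png

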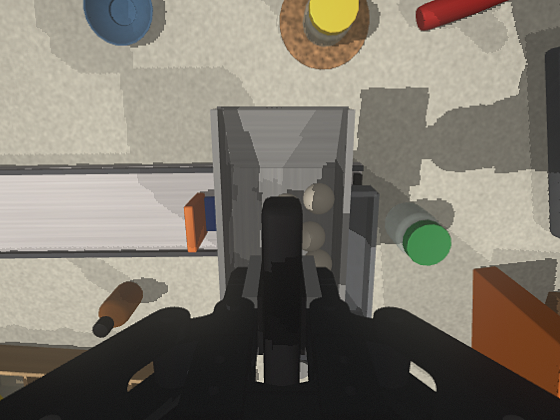

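View pics/m_s.png

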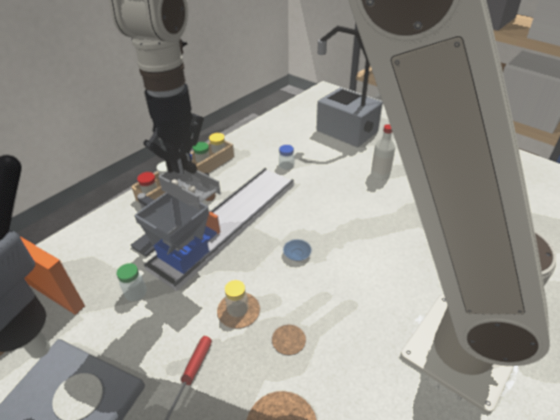

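```bash
python3 -m pendant '[[[0,20,4,5,0.3,-4,0],[0,45,8,5,0.6,-9,0],[0,70,12,5,1,-14,0],[0,92,16,0,1.3,-19,0],[0,108,19,-10,1.6,-23,0],[0,108,19,-30,1.6,-23,0],[0,108,19,-45,1.6,-23,0],[0,108,19,-45,1.6,-23,0],[0,108,19,-45,1.6,-23,0]]]' ;python3 - <<'E'
from h import *
s=ctrl.state();print(s['ee_pos'],s['eef_rot'],s['joint_positions'])
c,_=shot("wrist","n_w");shot("side","n_s");shot("top","n_t")
im=cv2.imread("pics/n_side.png") if 0 else cv2.imread("pics/n_s.png");cv2.imwrite("pics/n_sc.png",cv2.resize(im[100:300,100:340],(720,600),interpolation=cv2.INTER_CUBIC))
E
```

```text
t: 21.35
ee_pos: [0.6875, 0.2096, 0.2567]
eef_rot: [-0.098, 2.736, 0.019]
contact_force: [0.7, 0.8, -2.0]
grip_width: 0.145
[0.68751791 0.20955126 0.25674156] [-0.0984601   2.73635802  0.01889016] [ 0.33827762  0.38474205  0.16255676  0.95800097 -0.1044157   0.24567004]
```

View pics/n_w.png

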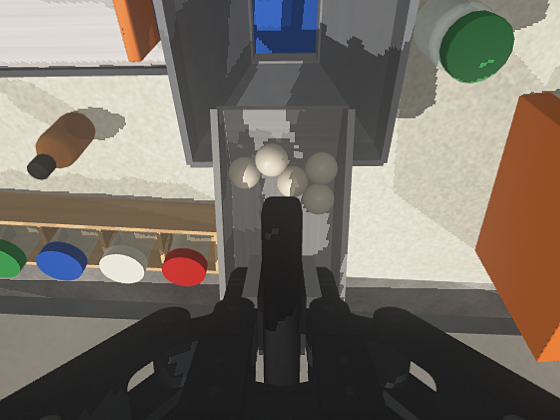

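View pics/n_sc.png

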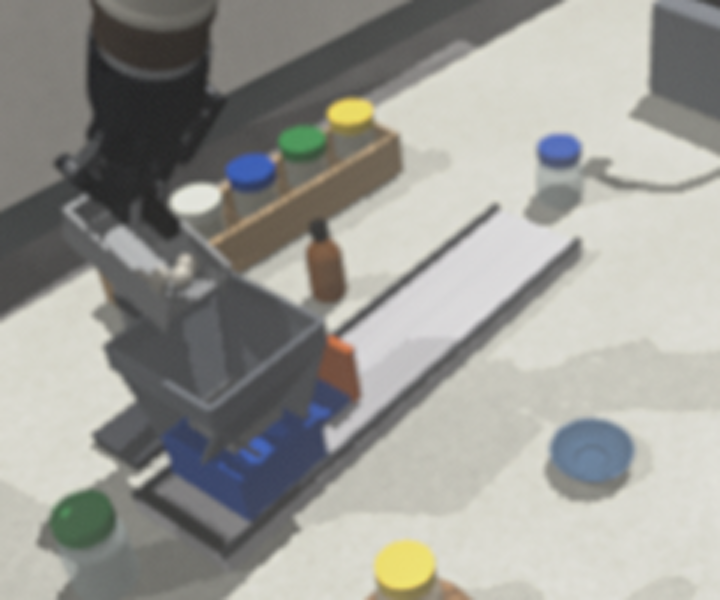

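```bash
python3 -m pendant '[[[0,-3,0,-2,0.2,-3,0],[0,-6,0,-3,0.4,-5.7,0],[0,-9,-1,-4,0.6,-8.5,0],[0,-13,-1,-5,0.8,-11.5,0],[0,-17,-1,-5,1,-14.3,0],[0,-21,-2,-6,1.2,-17.2,0],[0,-24,-2,-6,1.4,-20,0],[0,-28,-2,-7,1.6,-22.9,0],[0,-28,-2,-7,1.6,-22.9,0],[0,-28,-2,-7,1.6,-22.9,0]]]' ;python3 - <<'E'
from h import *
s=ctrl.state();print(s['ee_pos'],s['eef_rot'])
c,_=shot("wrist","o_w")
E
```

```text
t: 22.75
ee_pos: [0.6597, 0.208, 0.2501]
eef_rot: [-0.084, 2.336, 0.034]
contact_force: [0.6, -0.1, -1.3]
grip_width: 0.147
[0.65974642 0.20804054 0.25009927] [-0.08432309  2.3361668   0.03395032]
```

View pics/o_w.png

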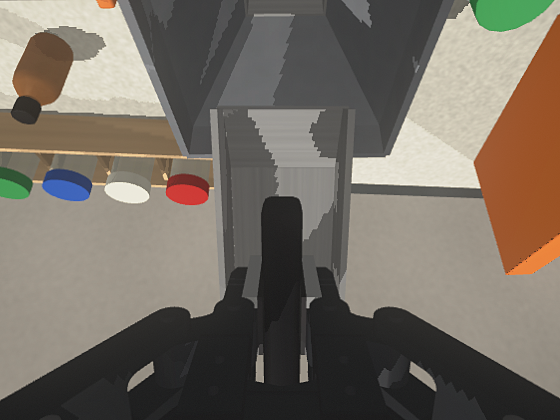

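```bash
python3 -m pendant '[[[0,-4,0,1,0.2,-3,0],[0,-8,0,1,0.4,-6,0],[0,-12,-1,2,0.6,-9,0],[0,-16,-1,2,0.8,-12,0],[0,-16,-1,2,0.8,-12,0],[0,-16,-1,2,0.8,-12,0]]]' ; python3 -m pendant '[[[0,8,1,20,-0.6,8,0],[0,16,1,45,-1.2,17,0],[0,0,0,70,-1.8,26,0],[0,-30,-4,80,-2.4,35,0],[0,-60,-20,80,-3,44,0],[0,-90,-40,80,-3.3,51,0],[0,-110,-70,80,-3.5,57.3,0],[0,-120,-110,80,-3.5,57.3,0],[0,-125,-150,80,-3.5,57.3,0],[0,-128,-190,80,-3.5,57.3,0],[0,-128,-190,80,-3.5,57.3,0]]]'; python3 - <<'E'
from h import *
s=ctrl.state();print(s['ee_pos'],s['eef_rot'])
for n in ["wrist","top","side"]: shot(n,"p_"+n)
im=cv2.imread("pics/p_side.png");cv2.imwrite("pics/p_sc.png",cv2.resize(im[170:310,120:300],(770,600),interpolation=cv2.INTER_CUBIC))
im=cv2.imread("pics/p_top.png");cv2.imwrite("pics/p_tc.png",cv2.resize(im[110:230,180:340],(800,600),interpolation=cv2.INTER_CUBIC))
E
```

```text
t: 23.55
ee_pos: [0.644, 0.207, 0.2518]
eef_rot: [-0.077, 2.127, 0.039]
contact_force: [0.3, -0.8, -1.4]
grip_width: 0.151
t: 24.92
ee_pos: [0.516, 0.0141, 0.3324]
eef_rot: [-0.1, 3.126, 0.01]
contact_force: [-0.1, 0.3, -1.6]
grip_width: 0.147
[0.51595554 0.01412195 0.33237589] [-0.09998476  3.12589871  0.01030411]
```

View pics/p_tc.png

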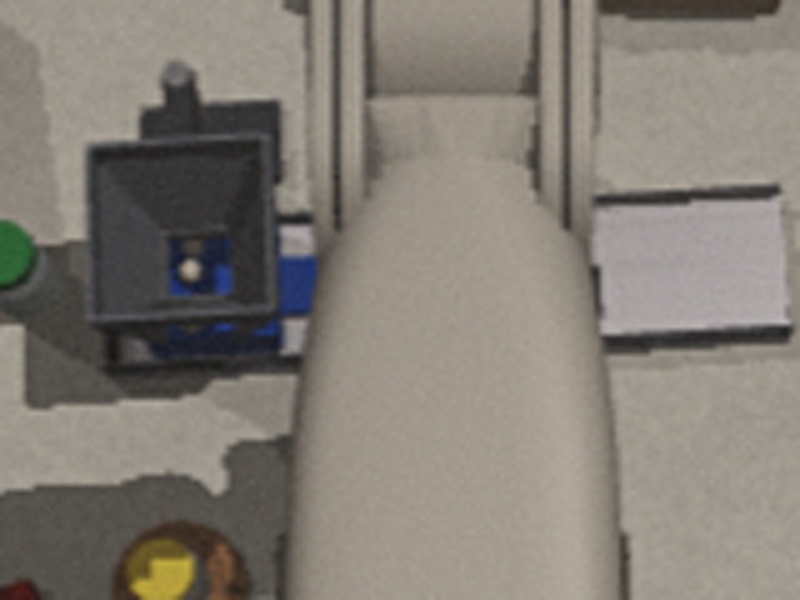

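View pics/p_sc.png

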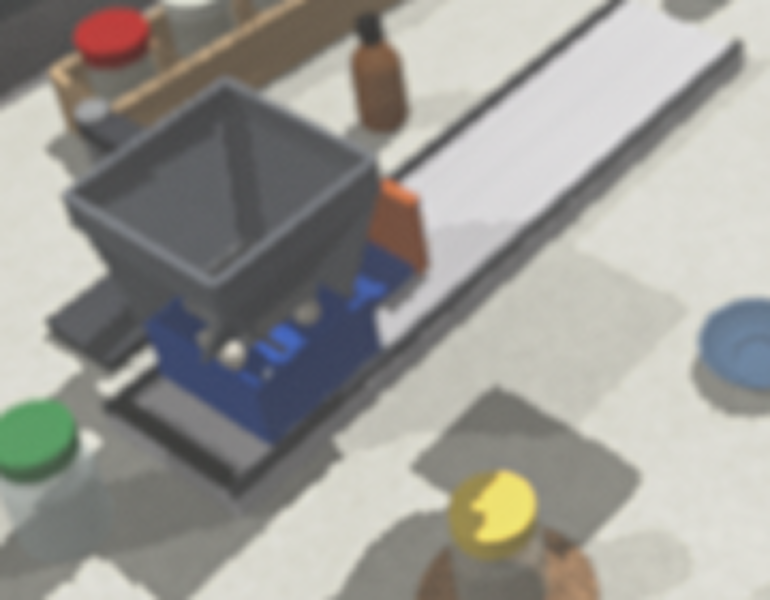

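View pics/p_wrist.png

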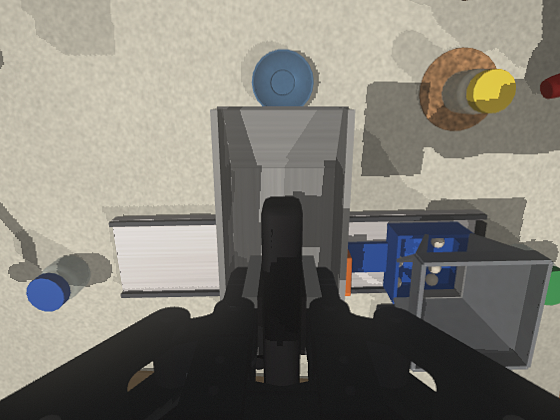

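```bash
python3 - <<'E'
from h import *
from scipy.spatial.transform import Rotation as R
s=ctrl.state()
r=R.from_rotvec(s['eef_rot']);tgt=R.from_rotvec(R.from_rotvec([-.603,3.082,-.001]).as_rotvec())
print(r.as_matrix()[:,2], (tgt*r.inv()).as_rotvec(degrees=True))
im=cv2.imread("pics/p_wrist.png");cv2.imwrite("pics/p_wc.png",cv2.resize(im[200:320,340:500],(800,600),interpolation=cv2.INTER_CUBIC))
E
```

```text
[ 0.0124534   0.00802235 -0.99989027] [-0.60351127  0.56668702 18.20832705]
```

View pics/p_wc.png

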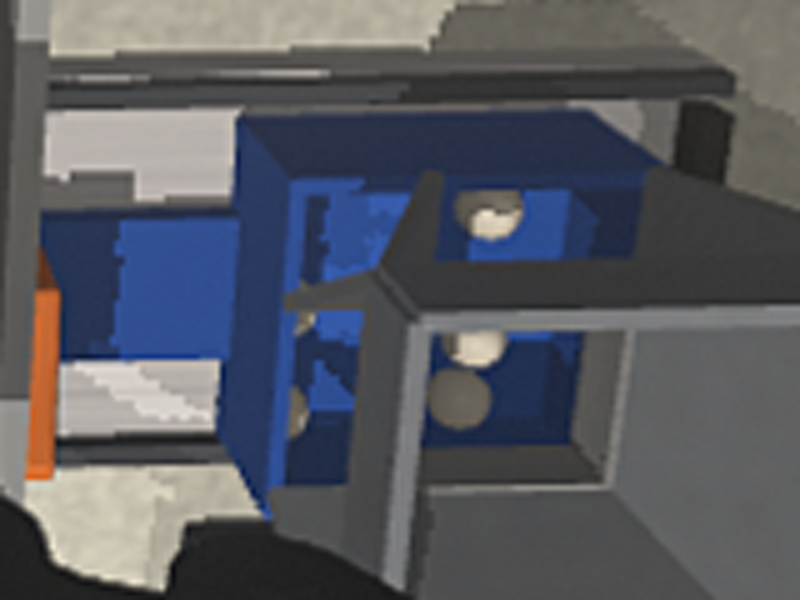

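```bash
python3 -m pendant '[[[0,-15,-40,0,0,0,4],[0,-30,-80,-10,0,0,8],[0,-45,-120,-30,-0.3,0.3,12],[0,-60,-160,-60,-0.6,0.6,16],[0,-75,-200,-100,-0.6,0.6,18.2],[0,-79,-217,-150,-0.6,0.6,18.2],[0,-79,-217,-195,-0.6,0.6,18.2],[0,-79,-217,-230,-0.6,0.6,18.2],[0,-79,-217,-250,-0.6,0.6,18.2],[0,-79,-217,-257,-0.6,0.6,18.2],[0,-79,-217,-257,-0.6,0.6,18.2],[0,-79,-217,-257,-0.6,0.6,18.2]]]'; python3 - <<'E'
from h import *
from scipy.spatial.transform import Rotation as R
s=ctrl.state();print(s['ee_pos'],R.from_rotvec(s['eef_rot']).as_matrix()[:,2],s['contact_force'])
shot("side","q_s");im=cv2.imread("pics/q_s.png");cv2.imwrite("pics/q_sc.png",cv2.resize(im[130:270,270:450],(770,600),interpolation=cv2.INTER_CUBIC))
E
```

```text
t: 26.58
ee_pos: [0.4372, -0.2004, 0.075]
eef_rot: [-0.604, 3.082, -0.004]
contact_force: [0.3, 0.4, -1.1]
grip_width: 0.146
[ 0.43723565 -0.2004422   0.07495823] [ 0.00127622 -0.00246497 -0.99999615] [ 0.29183909  0.35318091 -1.12327916]
```

View pics/q_sc.png

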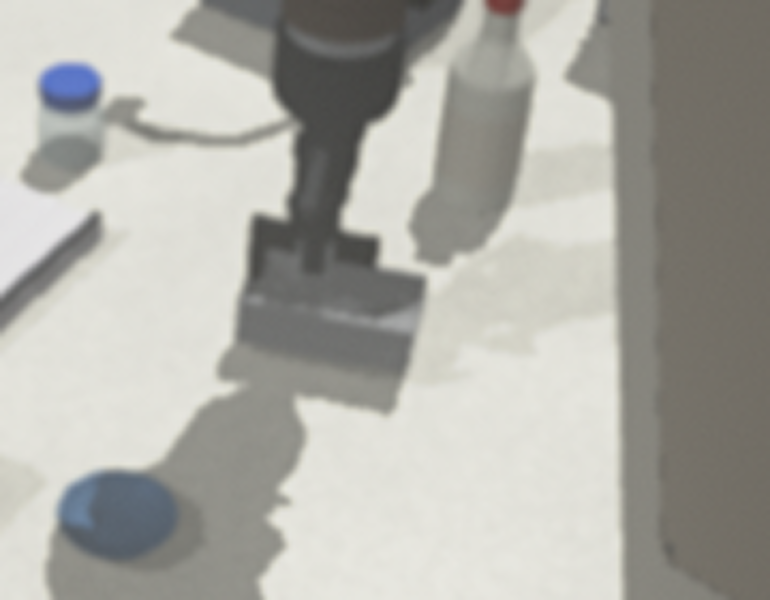

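Empty scoop, level, ~13 mm above the table. Lower and check force.

```bash
python3 -m pendant '[[[0,0,0,-6,0,0,0],[0,0,0,-11,0,0,0],[0,0,0,-13,0,0,0],[0,0,0,-14,0,0,0],[0,0,0,-14,0,0,0]]]'
```

```text
t: 27.25
ee_pos: [0.4357, -0.2002, 0.0616]
eef_rot: [0.603, -3.082, 0.002]
contact_force: [-6.1, 2.5, 14.5]
grip_width: 0.15
```

```bash
python3 -m pendant '[[[0,0,0,1,0,0,0],[0.5,0,0,1,0,0,0],[0.5,0,0,1,0,0,0],[0.5,0,0,1,0,0,0],[0.5,0,0,15,0,0,0],[0.5,0,0,60,0,0,0],[0.5,0,0,110,0,0,0],[0.5,-40,0,160,0,0,0],[0.5,-80,0,200,0,0,0],[0.5,-110,0,220,0,0,0],[0.5,-110,0,220,0,0,0]]]'; python3 - <<'E'
from h import *
for n in ["wrist","top","side"]: shot(n,"r_"+n)
im=cv2.imread("pics/r_top.png");cv2.imwrite("pics/r_tc.png",cv2.resize(im[110:290,150:390],(800,600),interpolation=cv2.INTER_CUBIC))
im=cv2.imread("pics/r_side.png");cv2.imwrite("pics/r_sc.png",cv2.resize(im[120:330,110:390],(800,600),interpolation=cv2.INTER_CUBIC))
E
```

```text
t: 28.62
ee_pos: [0.3256, -0.2007, 0.2828]
eef_rot: [-0.6, 3.081, -0.008]
contact_force: [0.7, -0.7, -0.4]
grip_width: 0.499
```

View pics/r_sc.png

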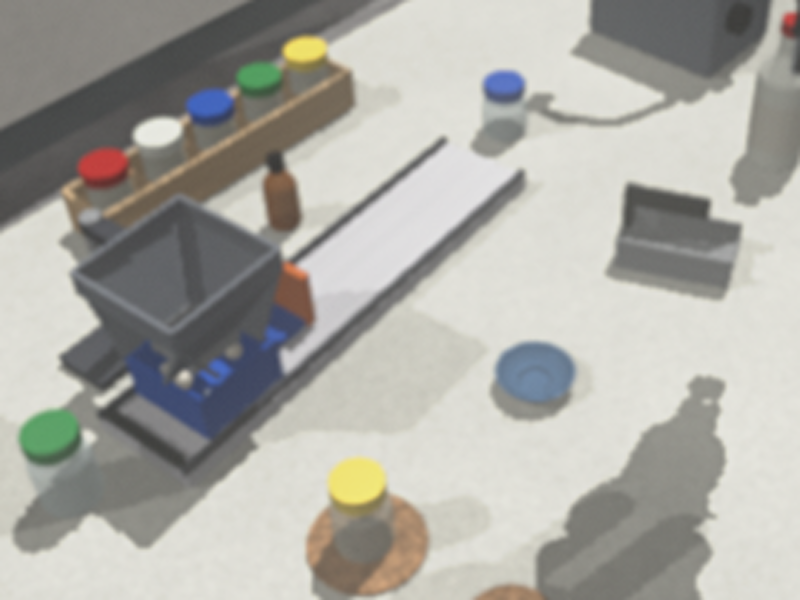

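View pics/r_tc.png

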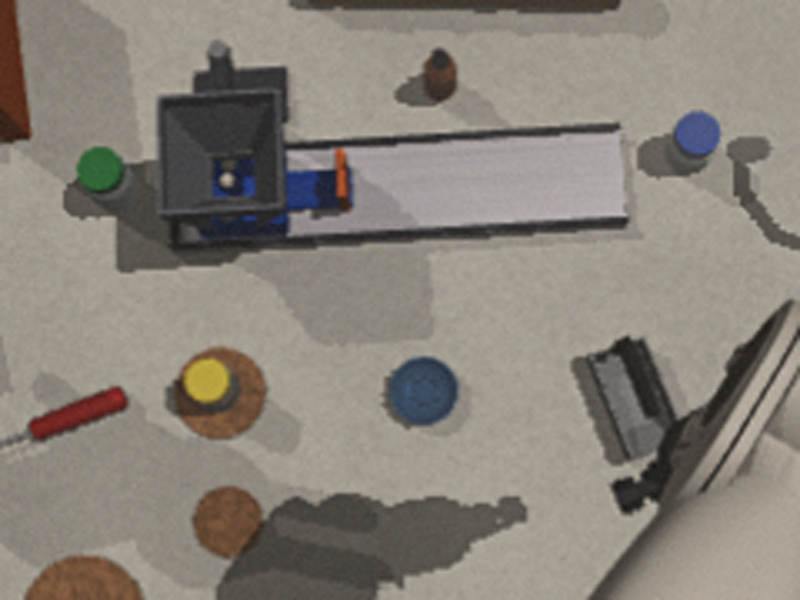

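View pics/r_wrist.png

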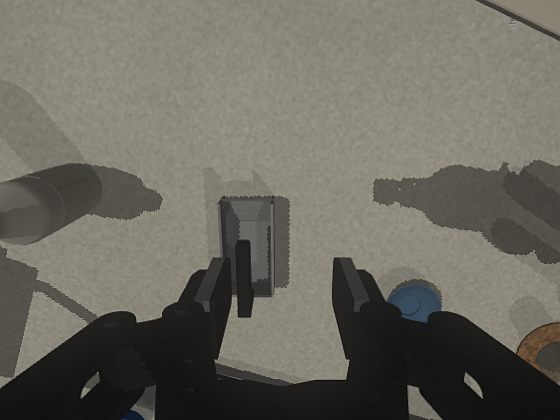

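```bash
python3 - <<'E'
from h import *
from scipy.spatial.transform import Rotation as R
s=ctrl.state();c=viewer.get_calibration("wrist")
def M(p,r): A=np.eye(4);A[:3,:3]=R.from_rotvec(r).as_matrix();A[:3,3]=p;return A
TC=np.linalg.inv(M(s['ee_pos'],s['eef_rot']))@c["pose"]
c["pose"]=M([0.51595554,0.01412195,0.33237589],[-0.09998476,3.12589871,0.01030411])@TC
q=lambda x,y:(340+x/5,200+y/5)
a=onz(c,*q(240,113),.065);print("box -x-y rim",a.round(4))
b=onz(c,*q(415,322),.166);print("funnel -x-y rim (image corner)",b.round(4))
xh=np.array([.997,.075]);yh=np.array([-.075,.997])
print("box c",a[:2]+.045*xh+.045*yh,"funnel c",b[:2]+.058*xh+.058*yh)
# outlet: inner lower edges seen: (605,485) corner lower-right at z .072
for p in [(605,485),(412,488)]: print("outlet",onz(c,*q(*p),.072).round(4))
E
```

```text
box -x-y rim [0.574  0.1412 0.065 ]
funnel -x-y rim (image corner) [0.5779 0.1445 0.166 ]
box c [0.61550771 0.1894894 ] funnel c [0.63137421 0.20669253]
outlet [0.6607 0.2416 0.072 ]
outlet [0.6643 0.1949 0.072 ]
```

```bash
python3 - <<'E'
from h import *
from scipy.spatial.transform import Rotation as R
s=ctrl.state();c=viewer.get_calibration("wrist")
def M(p,r): A=np.eye(4);A[:3,:3]=R.from_rotvec(r).as_matrix();A[:3,3]=p;return A
TC=np.linalg.inv(M(s['ee_pos'],s['eef_rot']))@c["pose"]
c["pose"]=M([0.51595554,0.01412195,0.33237589],[-0.09998476,3.12589871,0.01030411])@TC
q=lambda x,y:(340+x/5,200+y/5)
xh=np.array([.997,.075]);yh=np.array([-.075,.997])
for p,z in [((290,180),.065),((240,113),.02)]:
    a=onz(c,*q(*p),z);print(a.round(4),"box c",a[:2]+.045*xh+.045*yh)
for z in (.072,.085,.1): print(onz(c,*q(605,485),z)[:2]-.022*(xh+yh))
for C in [(.632,.198),(.632,.202),(.632,.206),(.630,.206)]:
    print(C,[np.round((proj(c,[*(np.array(C)+a*xh+b*yh),z])-[340,200])*5).tolist() for a,b,z in [(-.045,-.045,.065),(-.045,-.045,.02),(-.045,.045,.02),(-.041,-.041,.024),(-.041,.041,.024)]])
E
```

```text
[0.5897 0.1554 0.065 ] box c [0.63115761 0.20360835]
[0.5888 0.1563 0.02  ] box c [0.63033661 0.20457262]
[0.64041986 0.21800365]
[0.63317715 0.21023225]
[0.62482017 0.20126526]
(0.632, 0.198) [[266.0, 182.0], [214.0, 118.0], [564.0, 113.0], [232.0, 137.0], [553.0, 134.0]]
(0.632, 0.202) [[283.0, 183.0], [229.0, 119.0], [579.0, 114.0], [248.0, 138.0], [569.0, 135.0]]
(0.632, 0.206) [[300.0, 184.0], [245.0, 119.0], [595.0, 115.0], [263.0, 139.0], [584.0, 135.0]]
(0.63, 0.206) [[301.0, 176.0], [246.0, 112.0], [596.0, 108.0], [265.0, 132.0], [586.0, 128.0]]
```

Within one picture, the box centre measures (0.631, 0.204) and the funnel centre (0.631, 0.207), about 3 mm apart, so I am handing the job in.

```bash
python3 -c "
from cell import close_job
print(close_job())"
```

```text
the job is handed in; nothing more can be done
None
```

The job is done and handed in at about 29 s of the 72 s allowed; no verdict was reported.

**What I did**
- **Jar:** I put the yellow-lidded jar on the middle-sized mat, measured at about 96 mm across.
- **Box:** I pushed the blue box under the spout with the closed fingers on its orange plate.
- **Balls and scoop:** I poured the balls from the scoop, tilting it to about 1.0 rad over the funnel. Then I set the scoop back where it had stood and pulled the arm clear.

**Last checks**
- **Jar:** it stands upright near the middle of the mat in both overview pictures. I did not measure its offset or tilt after releasing it.
- **Box:** the best single picture puts it about 3 mm from the funnel's centre, against a limit of 15 mm. The top and side views agreed within about 2 to 6 mm.
- **Balls:** all five showed in the box in a wrist close-up after pouring. The scoop looks empty, and no ball shows in the funnel.
- **Scoop:** it looks flat on the table and released.
- **Bystanders:** none looks moved in the last pictures, though I did not measure them.

**Disagreements:** my first check of the box's centring was about 17 mm off because I took a bottom corner of the box for its rim. Using the correct corner gave the 3 mm. The spout's visible inner edge gave no usable position because its height in the picture is unclear, so I relied on the funnel's rim instead.

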